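Open the packing desk of a sweets counter and load its label roll

ROBOT

A 6-joint arm with a two-finger parallel gripper is mounted at the origin on the work surface. World frame = base frame: x ahead of the robot, y to its left, z up, the work surface at z = 0. Lengths are in m, angles in rad, forces in N, time in s.
With the tool pointing down it reaches from about 0.3 to 0.775 m from the base axis. Payload 14.6 kg.
Tool frame: the origin (TCP) lies at the very end of the fingers, on their centre line; the grasp point (between the pads) lies 19 mm behind it; z points along the fingers, y is the line along which they close (so a half turn about z gives the same grasp; the last joint's range is limited). The gripper opens to 85 mm and grips with 20 to 120 N. Pads are 22 mm wide; open, the fingers measure 114 mm over their backs; the gripper's body (76 mm by 85 mm) begins 54 mm behind the grasp point. The pads swing forward as they close: fully open they stand 13 mm farther back than shut.
Start: joints at [-1.261, 0.3, 1.521, -0, 1.321, -0.067], TCP at [0.202, -0.511, 0.231] pointing down, gripper open.
Joint ranges: [-3.03, 3.03], [-0.79, 2.21], [0.23, 2.52], [-1.04, 4.18], [0, 3.07], [-2.55, 2.55]. Speed limits (rad/s): [2.22, 2.22, 2.57, 3.14, 3.14, 3.14].

INTERFACE

Orientations are given as a unit quaternion [x, y, z, w].
In Python, from cell import ctrl, camera, get_calibration, trace gives the robot as it stands.
- The arm moves only by the tool servo_tool, never from a script. Its argument "commands" is a list of rows, each a list of 3 entries, a list of its own where there are three numbers: the finger opening in mm, from 0 to 85.4, then the shift along the world's x, y, z in mm, then the turn, a rotation vector about the world's x, y, z in units of 8 degrees (1.0 is 8 degrees). In form: [[gripper, [tx, ty, tz], [rx, ry, rz]], ...]. A call has 1 to 12 rows; each row is the pose to reach, as a shift and turn from the pose commanded when the call began; what a row does not reach only later rows make up. A row lasts 1/10 s, in which the tool goes at most 50 mm and 8.59 degrees, less where a joint would pass 70% of its speed; a pose out of reach is approached as far as the arm can. A call with a gripper value outside its range is refused whole. The fingers move at their own pace and stop on an object; "grip_force" is the grip in N (left out, the last holds). Time passes only in rows, so rows that repeat a pose let the fingers close. It gives the time, the measured TCP pose, the force, the opening and the grip force at its end, in the units of the state.
- ctrl.get_obs(): the state, without advancing time (a new reading comes with each control period).
- camera(name): name is "scene" or "top" or "wrist"; returns (picture, depth): 420x560x3 uint8, red, green, blue; 420x560 float32, m along the optical axis (not along the pixel's ray), 0 where there is no reading.
- get_calibration(name): a dict with "fx", "fy", "cx", "cy" (pixels), "R" (3x3) and "t" (3): a world point X has camera coordinates R X + t. Camera axes: x right, y down, z forward; pixel columns grow to the right and rows downward; lengths in m; the calibration is good to about 2 mm. A picture is of the moment at which its call begins: read the wrist's pose just before it. get_calibration takes no time and is no camera call; for the wrist camera it gives the pose at the moment of the call.
- ctrl.hand_in(): hands the job in; it is judged then, once.
Trained networks look in the newest picture that a camera, given by its name, has taken for a name from the list of things; names that differ only in an ending like _2 or _b are one class to them, and where a whole thing is asked for, a point or a joint stands for the part that bears it (a point fixed in the world has none). Each returns a list of dicts, best first, with "conf" (0 to 1); they miss things now and then, are a little off and sometimes report something else, mostly with a low value. They report only what shows in the picture. A call takes as long as a camera call.
- trace(name, camera): "mask" (420x560 bool, what is visible of it) and "box" ([left, top, width, height] in pixels, round what is visible of it).
The state is a dict: "t": time; "qpos": joint angles; "dq": joint speeds; "joint_torque": joint torques, N m; "tcp_pos": TCP position; "eef_rot": TCP orientation; "wrist_force": force on the tool from outside, world axes, zero at the start; "wrist_torque": the same for the moment, N m; "opening": finger opening in m; "grasp_force": force on a finger pad.
Only numpy, scipy, OpenCV 4.12 (cv2) and the standard library are available. Lean on these libraries where they do the work, as an engineer would, in place of code of your own. Each camera call takes 0.05 s, during which the arm holds its last target. There are 200 camera calls.

TASK

Get the small packing cabinet on the sweets counter ready for use: pull both slide-out supports all the way out while the flap is still up, then lower the flap onto them in a controlled way, never letting it drop. Then stand the paper roll on the upright spindle that the lowered flap reveals, pushed down until it sits flat on the flap, let go, and leave the jar, tongs and bowl where they are.

Things in the scene. Friction and masses are not known exactly. Their poses are not given: they have to be found in the camera images.
- cabinet: dark wooden counter-top cabinet, 360 mm wide (its y), 160 mm deep (from 14 to 174 mm along its +x), 257 mm tall, fixed to the counter. Origin on the counter straight below the middle of the flap's hinge line; its x axis points from its front into the cabinet, y to the left seen from the robot, z up. It stands about facing the robot (yaw within 0.18 rad).
- hinge (a point): middle of the flap's hinge line, at cabinet (0, 0, 100 mm); the line runs along the cabinet's y, on the lower edge of the flap's outer face. Closed, the flap stands straight up from it, outer face in the cabinet's plane x = 0. A little hinge friction holds the flap near upright; from about 0.25 rad it falls by itself if not held.
- flap (a joint): angle of the wooden flap (356 mm wide, 145 long, 14 thick, 0.6 kg): 0 = closed, upright (starts at 0 to 0.06); grows as its top comes out towards the robot and down; about 1.58 = level on the pulled-out supports, its upper face 114 mm above the counter; without supports it sinks to 1.85. Dropped means faster than 2 rad/s.
- rail_mid (a point): middle of the flap's grab rail, a steel bar 12 mm thick, 200 mm long along cabinet y, on two thin slanted stems 92 mm either side. Flap closed: 36 mm in front of and 185 mm above the hinge line, 40 mm beyond the flap's edge (free for a finger); it turns with the flap. It overhangs the supports' pulls: reach those with the tool leaning back to the robot, about 30 degrees.
- support_left (a joint): how far the left (cabinet y = +150 mm) support is out, m: 0 = fully in, 0.12 = fully out at its stop; a wooden bar 24 mm wide and 34 mm tall, top 99 mm above the counter, that slides straight out along the cabinet's -x; starts between 0 and 0.012. About 2 N of friction; it stays where it is left. It counts as out from 0.10.
- support_right (a joint): the same for the right support (cabinet y = -150 mm)
- pull_left (a point): on the steel pull of the left support: an upright block 12 mm thick (cabinet x), 20 mm wide (cabinet y), from 59 to 95 mm above the counter; this point is in its middle, 10 mm under its top (85 mm above the counter), and 18 mm in front of the closed flap's outer face when the support is in. Both sides are free for fingers.
- pull_right (a point): the same point on the pull of the right support
- spindle_foot (a point): foot of the steel spindle, in the inner face of the flap, 75 mm from the hinge line, mid-width. The spindle, 12 mm thick and 60 mm long with a tapered tip, stands square to that face: hidden in the cabinet while the flap is closed, upright when it is level.
- spindle_tip (a point): free end of the spindle, 60 mm from its foot
- roll: paper label roll standing upright on the counter beside the cabinet, 56 mm outer diameter, 50 mm tall, with an 18 mm bore right through; 0.06 to 0.13 kg. Origin in the middle of its underside, z up. It stands either left or right of the cabinet.
- jar: bystander: amber glass jar with a steel cap, 72 mm diameter, 100 mm tall; origin under its middle
- tongs: bystander: steel sweet tongs lying flat, 210 mm long, 12 mm thick; origin about their middle
- bowl: bystander: white ceramic bowl, 100 mm diameter, 45 mm tall; origin under its middle

How it is judged:
By the outcome, as a careful person would: the job done as asked, in the order asked, and still so for the second after the job is handed in, with the robot touching nothing.
It also fails if it takes over 72 s, if anything falls off the work surface, if the arm or the gripper's body presses on something with over 40 N, if the wrist force passes 120 N, or if a joint passes its speed limit or range.

## Working session

There is one attempt and no reset: what is moved stays moved. The work goes in short steps, Python scripts to look and compute and a tool call to move; the robot and the scene stay as the last step left them, time stands still between calls to the robot, and variables do not carry over. Pictures are saved under pics/ and viewed, at most 10 in all, crops included, and the job is handed in when it is done.

Besides the shell and the picture viewer there is one more tool, called after ">>>" in YAML: its name, and indented under it one key for each argument. servo_tool: Moves the arm, as the interface text tells. Its arguments: {"type":"object","properties":{"commands":{"type":"array","items":{"type":"array"}},"grip_force":{"type":"number"}},"required":["commands"]}

```bash
ls; mkdir -p pics
cat > h.py <<'E'
import numpy as np, cv2
from cell import ctrl, camera, get_calibration, trace
from scipy.spatial.transform import Rotation as Rn
def snap(n, f=None):
    c=get_calibration(n); im,d=camera(n)
    if f: cv2.imwrite('pics/'+f, im[:,:,::-1])
    return im,d,c
def pts(d,c,mask=None):
    m=(d>0) if mask is None else (mask&(d>0))
    v,u=np.nonzero(m); z=d[v,u]
    P=np.stack([(u-c['cx'])/c['fx']*z,(v-c['cy'])/c['fy']*z,z],1)
    return (P-np.array(c['t']))@np.array(c['R'])
def proj(X,c):
    p=np.array(c['R'])@np.array(X)+np.array(c['t']); return c['fx']*p[0]/p[2]+c['cx'],c['fy']*p[1]/p[2]+c['cy']
E
cat > a.py <<'E'
from h import *
np.set_printoptions(precision=4,suppress=True)
o=ctrl.get_obs(); print(o['t'],o['tcp_pos'],o['eef_rot'],o['wrist_force'])
ims=[]
for n in ['scene','top']:
    im,d,c=snap(n,n+'0.png'); print(n,c['fx'],c['cx'],c['cy'],'cam',-np.array(c['R']).T@np.array(c['t']))
    for t in ['cabinet','flap','rail_mid','pull_left','pull_right','support_left','support_right','roll','jar','tongs','bowl']:
        for r in trace(t,n)[:2]:
            P=pts(d,c,r['mask'])
            if len(P)>5: print(t,round(r['conf'],2),r['box'],len(P),'med',np.median(P,0),'lo',np.percentile(P,2,axis=0),'hi',np.percentile(P,98,axis=0))
E
python3 a.py
```

```text
pics
0.0 [ 0.2023 -0.5112  0.2307] [ 0.9823  0.1873 -0.0001 -0.0006] [-0.206   1.0661 -0.0472]
scene 402.6646478161656 273.3670234041059 212.35662162244134 cam [ 0.6222 -0.2806  1.0921]
cabinet 0.65 [282.4, 148.3, 114.7, 167.8] 15414 med [ 0.7426 -0.0455  0.2561] lo [ 0.6184 -0.2046  0.0248] hi [0.8426 0.1479 0.2866]
cabinet 0.19 [278.8, 154.2, 36.2, 156.0] 1909 med [ 0.656  -0.0458  0.2455] lo [ 0.6088 -0.2058  0.0012] hi [0.6854 0.1317 0.2895]
flap 0.72 [281.7, 153.3, 29.0, 161.8] 1792 med [ 0.6556 -0.0438  0.2457] lo [ 0.6091 -0.2046  0.1485] hi [0.6834 0.1287 0.2896]
rail_mid 0.97 [281.5, 151.9, 33.2, 162.4] 1784 med [ 0.6562 -0.0451  0.2457] lo [ 0.6093 -0.2058  0.1495] hi [0.6848 0.1264 0.2896]
pull_left 0.63 [288.0, 184.1, 23.5, 8.5] 100 med [0.6355 0.1111 0.0907] lo [0.6192 0.1038 0.065 ] hi [0.6766 0.1254 0.1006]
pull_right 0.67 [293.1, 298.6, 24.3, 8.1] 114 med [ 0.67   -0.1834  0.0944] lo [ 0.6542 -0.1939  0.0679] hi [ 0.7072 -0.1687  0.1004]
support_left 0.59 [289.2, 83.7, 31.3, 30.8] 757 med [0.6398 0.4444 0.0213] lo [0.5963 0.3826 0.0011] hi [0.6815 0.4753 0.0461]
suppo
[... 1781 characters left out ...]
0.6494 0.1158 0.0971] lo [0.6206 0.106  0.0004] hi [0.6964 0.1322 0.2558]
roll 0.5 [380.0, 245.2, 22.9, 19.6] 275 med [ 0.4578 -0.3578  0.0503] lo [ 0.4326 -0.386   0.0088] hi [ 0.4832 -0.3343  0.0579]
jar 0.75 [152.9, 216.3, 28.0, 23.1] 504 med [0.5184 0.3491 0.0989] lo [0.4875 0.3229 0.0062] hi [0.5503 0.3883 0.1068]
tongs 0.76 [393.5, 163.9, 25.8, 65.9] 230 med [ 0.6002 -0.3987  0.0123] lo [ 0.555  -0.4519  0.0009] hi [ 0.7534 -0.3675  0.0201]
tongs 0.64 [381.5, 247.0, 20.5, 18.1] 298 med [ 0.4574 -0.3601  0.05  ] lo [ 0.4301 -0.3925 -0.    ] hi [ 0.4832 -0.3344  0.0579]
bowl 0.69 [132.4, 178.6, 33.0, 28.7] 693 med [0.6463 0.4366 0.0215] lo [0.599  0.3851 0.0029] hi [0.6855 0.4732 0.0504]
```

```bash
cat > b.py <<'E'
from h import *
np.set_printoptions(precision=4,suppress=True)
for n in ['top','scene']:
    im,d,c=snap(n); P=pts(d,c)
    P=P[(P[:,0]>.5)&(P[:,0]<.95)&(abs(P[:,1])<.3)]
    T=P[(abs(P[:,2]-.257)<.008)&(P[:,0]>.66)]
    print(n,len(T),'topz',np.median(T[:,2]),'rect',cv2.minAreaRect((T[:,:2]*1000).astype(np.float32)))
    print(cv2.boxPoints(cv2.minAreaRect((T[:,:2]*1000).astype(np.float32))))
    R=P[(P[:,2]>.276)&(P[:,2]<.31)]
    r=cv2.minAreaRect((R[:,:2]*1000).astype(np.float32)); print('rail',len(R),r, np.percentile(R[:,2],[5,50,95]))
    v=cv2.fitLine(R[:,:2].astype(np.float32),cv2.DIST_HUBER,0,.01,.01).ravel(); print('railline',v,np.degrees(np.arctan2(v[1],v[0])))
    for s in (.04,.2):
        pass
    L=P[(P[:,2]>.086)&(P[:,2]<.103)&(P[:,0]>.58)]
    for sgn in (1,-1):
        q=L[(L[:,1]*sgn>(.08 if sgn>0 else .14))]; print('pull',sgn,len(q),np.median(q,0),np.percentile(q,5,axis=0),np.percentile(q,95,axis=0))
im,d,c=snap('scene'); a=cv2.resize(im[130:340,240:420],None,fx=2.8,fy=2.8,interpolation=cv2.INTER_CUBIC); cv2.imwrite('pics/s1.png',a[:,:,::-1])
E
python3 b.py
```

```text
top 7087 topz 0.258607751208054 rect ((747.0558471679688, -23.884048461914062), (193.01498413085938, 364.0150146484375), 5.703418254852295)
[[ 632.9384  147.6316]
 [ 669.1139 -214.5814]
 [ 861.1733 -195.3997]
 [ 824.9978  166.8133]]
rail 339 ((627.7398071289062, -35.809967041015625), (24.307180404663086, 197.99185180664062), 6.140161037445068) [0.282  0.2886 0.2938]
railline [ 0.097  -0.9953  0.6224 -0.0388] -84.431786
pull 1 93 [0.6524 0.1143 0.0988] [0.6234 0.0878 0.089 ] [0.6975 0.1364 0.1026]
pull -1 76 [ 0.718  -0.1782  0.0982] [ 0.6593 -0.1924  0.0874] [ 0.728  -0.1457  0.1023]
scene 12079 topz 0.25646938601685004 rect ((744.5402221679688, -24.1358642578125), (189.39517211914062, 364.20513916015625), 5.87835693359375)
[[ 631.6902  147.3105]
 [ 668.9909 -214.9795]
 [ 857.3902 -195.5822]
 [ 820.0895  166.7077]]
rail 565 ((623.46435546875, -36.51349639892578), (20.328845977783203, 200.7037811279297), 5.437774658203125) [0.281  0.2866 0.2899]
railline [ 0.0997 -0.995   0.6198 -0.0397] -84.277725
pull 1 123 [0.6712 0.1094 0.0974] [0.6197 0.0847 0.089 ] [0.6793 0.1347 0.1015]
pull -1 139 [ 0.6993 -0.1769  0.0974] [ 0.6559 -0.1931  0.0871] [ 0.7067 -0.1439  0.1018]
```

View pics/scene0.png

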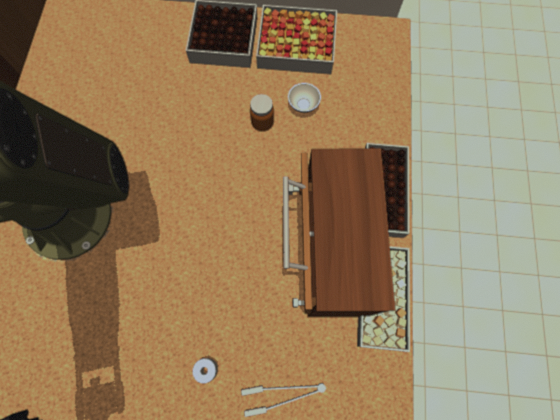

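View pics/s1.png

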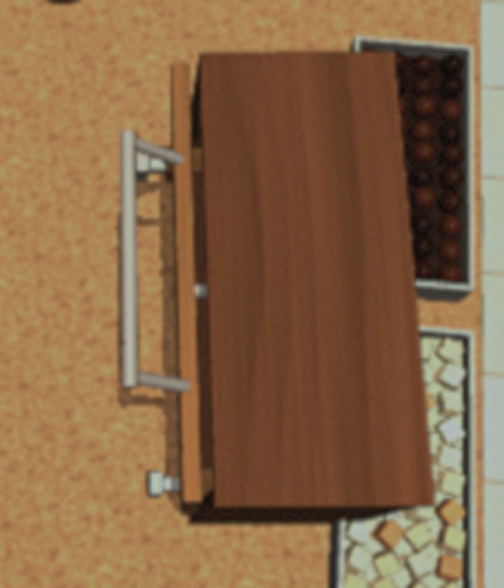

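The roll is at about pixel (204, 371), right of the cabinet. The cabinet's yaw is about +0.098 rad and its origin about (0.667, -0.0315). The pulls show at (296, 302) for the right one and behind the rail's left end for the left one. The right pull comes first.

```bash
cat >> h.py <<'E'
O=np.array([.667,-.0315,0]); A=.098
C=Rn.from_euler('z',A)
def W(l): return O+C.apply(np.array(l)/1000)
def plan(l,lean,pos=None,q=None):
    """local tcp mm, lean deg back to robot -> shift mm, turn units from measured pose"""
    o=ctrl.get_obs(); p0=np.array(o['tcp_pos']) if pos is None else pos; r0=Rn.from_quat(o['eef_rot'] if q is None else q)
    r=C*Rn.from_euler('y',-lean,degrees=True)*Rn.from_euler('x',180,degrees=True)
    return np.round((W(l)-p0)*1000,1), np.round(np.degrees((r*r0.inv()).as_rotvec())/8,3)
E
python3 - <<'E'
from h import *
print(W([-18,150,85]),W([-18,-150,85]),W([-36,0,285]))
for l in ([-80,-150,200],[-16,-150,72],[-136,-150,72]): print(plan(l,30))
E
```

```text
[0.63440989 0.1160191  0.085     ] [ 0.66376285 -0.18254145  0.085     ] [ 0.63117273 -0.03502236  0.285     ]
(array([399.7, 322.8, -31.3]), array([ 0.884, -3.656, -1.951]))
(array([ 463.4,  329. , -159.3]), array([ 0.884, -3.656, -1.951]))
(array([ 344. ,  317.3, -159.3]), array([ 0.884, -3.656, -1.951]))
```

>>> servo_tool:
  commands:
    - [50,[400,323,0],[0.88,-3.66,-1.95]]
    - [50,[400,323,0],[0.88,-3.66,-1.95]]
    - [50,[400,323,0],[0.88,-3.66,-1.95]]
    - [50,[400,323,0],[0.88,-3.66,-1.95]]
    - [50,[400,323,0],[0.88,-3.66,-1.95]]
    - [50,[400,323,0],[0.88,-3.66,-1.95]]
    - [50,[400,323,0],[0.88,-3.66,-1.95]]
    - [50,[400,323,0],[0.88,-3.66,-1.95]]
    - [50,[400,323,0],[0.88,-3.66,-1.95]]
    - [50,[400,323,-31],[0.88,-3.66,-1.95]]
    - [50,[400,323,-31],[0.88,-3.66,-1.95]]
    - [50,[400,323,-31],[0.88,-3.66,-1.95]]
  grip_force: 30

```text
t: 2.55
tcp_pos: [0.6032, -0.1861, 0.1984]
eef_rot: [0.965, 0.049, 0.258, -0.013]
wrist_force: [-0.6, 0.1, -0.5]
opening: 0.05
grasp_force: 0.0
```

Run:
```python
from h import *
np.set_printoptions(precision=4,suppress=True)
o=ctrl.get_obs(); print(o['t'],o['tcp_pos'],o['qpos'])
print(plan([-17,-150,72],30))
im,d,c=snap('wrist','w1.png')
for t in ['pull_right','rail_mid']:
    for r in trace(t,'wrist')[:2]:
        P=pts(d,c,r['mask']); print(t,round(r['conf'],2),r['box'],len(P),np.percentile(P,[5,50,95],axis=0) if len(P) else 0)
print(proj(W([-18,-150,85]),c))
```

```text
2.55 [ 0.6032 -0.1861  0.1984] [-0.4612  0.3008  1.6796  0.4012  0.7501  0.7701]
(array([  61.6,    3.6, -126.4]), array([-0.004, -0.015, -0.022]))
pull_right 0.92 [274.3, 41.7, 20.1, 172.3] 861 [[ 0.6533 -0.1938  0.0636]
 [ 0.6682 -0.1838  0.0889]
 [ 0.8202 -0.1738  0.0984]]
pull_right 0.25 [0.0, 48.8, 352.5, 132.6] 41964 [[ 0.6238 -0.2014  0.1197]
 [ 0.6685 -0.1313  0.2247]
 [ 0.6791 -0.0119  0.2871]]
rail_mid 0.69 [0.9, 48.2, 350.6, 133.6] 42033 [[ 0.6238 -0.2015  0.1197]
 [ 0.6685 -0.1314  0.2248]
 [ 0.6792 -0.0125  0.2871]]
(np.float64(282.582092742331), np.float64(201.2820275076437))
```

View pics/w1.png

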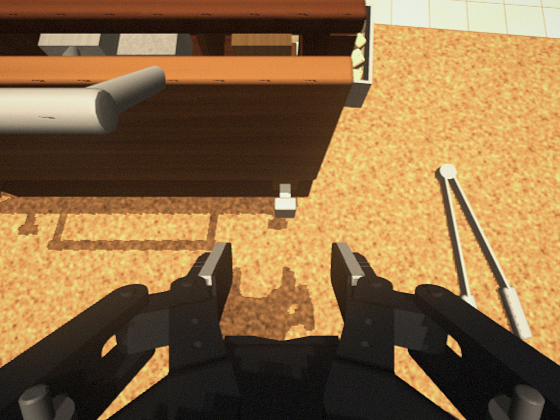

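>>> servo_tool:
  commands:
    - [50,[20,1,-40],[0,0,0]]
    - [50,[40,2,-80],[0,0,0]]
    - [50,[60,3,-125],[0,0,0]]
    - [50,[60,3,-125],[0,0,0]]
    - [50,[60,3,-125],[0,0,0]]
    - [10,[60,3,-125],[0,0,0]]
    - [10,[60,3,-125],[0,0,0]]
    - [10,[60,3,-125],[0,0,0]]
    - [10,[60,3,-125],[0,0,0]]
    - [10,[60,3,-125],[0,0,0]]
    - [10,[60,3,-125],[0,0,0]]
  grip_force: 30

```text
t: 3.8
tcp_pos: [0.6633, -0.1835, 0.0792]
eef_rot: [0.964, 0.048, 0.261, -0.013]
wrist_force: [-3.5, 19.0, 11.6]
opening: 0.0192
grasp_force: 34.1
```

>>> servo_tool:
  commands:
    - [10,[0,2,4],[0,0,0]]
    - [10,[-10,1,4],[0,0,0]]
    - [10,[-20,0,4],[0,0,0]]
    - [10,[-30,-1,4],[0,0,0]]
    - [10,[-40,-2,4],[0,0,0]]
    - [10,[-50,-3,4],[0,0,0]]
    - [10,[-60,-4,4],[0,0,0]]
    - [10,[-70,-5,4],[0,0,0]]
    - [10,[-80,-6,4],[0,0,0]]
    - [10,[-90,-7,4],[0,0,0]]
    - [10,[-100,-8,4],[0,0,0]]
    - [10,[-100,-8,4],[0,0,0]]

```text
t: 5.0
tcp_pos: [0.5613, -0.1934, 0.0795]
eef_rot: [0.965, 0.047, 0.259, -0.012]
wrist_force: [-2.3, 5.5, -6.7]
opening: 0.0191
grasp_force: 33.7
```

>>> servo_tool:
  commands:
    - [10,[-5,0,-2],[0,0,0]]
    - [10,[-10,0,-2],[0,0,0]]
    - [10,[-14,0,-2],[0,0,0]]
    - [10,[-17,0,-2],[0,0,0]]
    - [10,[-19,0,-2],[0,0,0]]
    - [10,[-19,0,-2],[0,0,0]]

```text
t: 5.6
tcp_pos: [0.5448, -0.195, 0.0793]
eef_rot: [0.964, 0.047, 0.261, -0.01]
wrist_force: [6.9, -1.0, 2.7]
opening: 0.0193
grasp_force: 34.2
```

>>> servo_tool:
  commands:
    - [50,[-19,0,0],[0,0,0]]
    - [50,[-19,0,0],[0,0,0]]
    - [50,[-19,0,0],[0,0,0]]
    - [50,[-40,-2,40],[0,0,0]]
    - [50,[-60,-4,80],[0,0,0]]
    - [50,[-80,-6,120],[0,0,0]]
    - [50,[-80,40,120],[0,0,0]]
    - [50,[-70,90,120],[0,0,0]]
    - [50,[-60,135,120],[0,0,0]]
    - [50,[-50,180,120],[0,0,0]]
    - [50,[-40,225,120],[0,0,0]]
    - [50,[-30,270,120],[0,0,0]]

```text
t: 6.8
tcp_pos: [0.5143, 0.0788, 0.1983]
eef_rot: [0.964, 0.047, 0.26, -0.012]
wrist_force: [1.4, -1.2, -0.3]
opening: 0.0499
grasp_force: 0.0
```

>>> servo_tool:
  commands:
    - [50,[30,42,0],[0,0,0]]
    - [50,[50,42,0],[0,0,0]]
    - [50,[50,42,0],[0,0,0]]
    - [50,[50,42,0],[0,0,0]]

```text
t: 7.2
tcp_pos: [0.5635, 0.1187, 0.1971]
eef_rot: [0.965, 0.047, 0.259, -0.012]
wrist_force: [-1.3, -0.3, 0.6]
opening: 0.0501
grasp_force: 0.0
```

```bash
cat > c.py <<'E'
from h import *
import sys
np.set_printoptions(precision=4,suppress=True)
o=ctrl.get_obs(); print(o['t'],o['tcp_pos'],o['qpos'])
print(plan([-17,150,72],30))
im,d,c=snap('wrist','w2.png')
for t in ['pull_left']:
    for r in trace(t,'wrist')[:2]:
        P=pts(d,c,r['mask']); print(t,round(r['conf'],2),r['box'],len(P),np.percentile(P,[2,5,50,95],axis=0) if len(P) else 0)
im,d,c=snap('top','t2.png')
for t in ['pull_right','support_right']:
    for r in trace(t,'top')[:2]:
        P=pts(d,c,r['mask']); print(t,round(r['conf'],2),r['box'],len(P),np.percentile(P,[5,50,95],axis=0) if len(P) else 0)
E
python3 c.py
```

```text
7.2 [0.5635 0.1187 0.1971] [ 0.1569  0.1597  1.8597 -0.0534  0.6     1.6655]
(array([  71.9,   -2.6, -125.1]), array([0.006, 0.002, 0.   ]))
pull_left 0.75 [280.8, 171.1, 26.2, 45.9] 961 [[0.6161 0.1036 0.0655]
 [0.6164 0.1043 0.0695]
 [0.6358 0.1138 0.0931]
 [0.6492 0.1243 0.0989]]
pull_right 0.86 [332.4, 178.6, 13.9, 48.0] 402 [[ 0.5475 -0.1996  0.0725]
 [ 0.6147 -0.1859  0.0993]
 [ 0.6771 -0.1725  0.1056]]
support_right 0.73 [223.1, 111.6, 132.6, 114.2] 9416 [[ 0.6338 -0.1893  0.1003]
 [ 0.7329 -0.0286  0.2578]
 [ 0.83    0.1368  0.264 ]]
support_right 0.57 [333.9, 183.0, 11.4, 44.0] 379 [[ 0.5481 -0.1985  0.079 ]
 [ 0.6169 -0.1858  0.0994]
 [ 0.6769 -0.1725  0.1056]]
```

>>> servo_tool:
  commands:
    - [50,[20,-4,-40],[0,0,0]]
    - [50,[40,-5,-80],[0,0,0]]
    - [50,[62,-5,-119],[0,0,0]]
    - [50,[62,-5,-119],[0,0,0]]
    - [50,[62,-5,-119],[0,0,0]]
    - [10,[62,-5,-119],[0,0,0]]
    - [10,[62,-5,-119],[0,0,0]]
    - [10,[62,-5,-119],[0,0,0]]
    - [10,[62,-5,-119],[0,0,0]]
    - [10,[62,-5,-119],[0,0,0]]
    - [10,[62,-5,-119],[0,0,0]]

```text
t: 8.55
tcp_pos: [0.6261, 0.1145, 0.0811]
eef_rot: [0.964, 0.048, 0.261, -0.013]
wrist_force: [-3.6, 5.6, 5.9]
opening: 0.0189
grasp_force: 33.3
```

>>> servo_tool:
  commands:
    - [10,[-10,-1,0],[0,0,0]]
    - [10,[-20,-2,0],[0,0,0]]
    - [10,[-30,-3,0],[0,0,0]]
    - [10,[-40,-4,0],[0,0,0]]
    - [10,[-50,-5,0],[0,0,0]]
    - [10,[-60,-6,0],[0,0,0]]
    - [10,[-70,-7,0],[0,0,0]]
    - [10,[-80,-8,0],[0,0,0]]
    - [10,[-90,-9,0],[0,0,0]]
    - [10,[-98,-10,0],[0,0,0]]
    - [10,[-98,-10,0],[0,0,0]]

```text
t: 9.65
tcp_pos: [0.5278, 0.1046, 0.0811]
eef_rot: [0.964, 0.048, 0.261, -0.013]
wrist_force: [-2.2, 10.5, 6.5]
opening: 0.019
grasp_force: 33.5
```

>>> servo_tool:
  commands:
    - [10,[-5,0,0],[0,0,0]]
    - [10,[-9,0,0],[0,0,0]]
    - [10,[-12,0,0],[0,0,0]]
    - [10,[-14,0,0],[0,0,0]]
    - [10,[-16,0,0],[0,0,0]]
    - [10,[-16,0,0],[0,0,0]]

```text
t: 10.25
tcp_pos: [0.5142, 0.1035, 0.0814]
eef_rot: [0.964, 0.047, 0.263, -0.013]
wrist_force: [23.2, -3.6, -10.2]
opening: 0.0189
grasp_force: 32.6
```

>>> servo_tool:
  commands:
    - [50,[-16,0,0],[0,0,0]]
    - [50,[-16,0,0],[0,0,0]]
    - [50,[-16,0,0],[0,0,0]]
    - [50,[-40,-2,40],[0,0,0]]
    - [50,[-60,-4,80],[0,0,0]]
    - [60,[-80,-6,120],[0,0,0]]
    - [60,[-80,-40,155],[0,0,0]]
    - [60,[-70,-70,190],[0,0,0]]
    - [60,[-60,-100,230],[0,0,0]]
    - [60,[-40,-130,270],[0,0,0]]
    - [60,[-10,-140,300],[-0.1,1,0]]
    - [60,[30,-140,300],[-0.2,2,0]]

```text
t: 11.45
tcp_pos: [0.5328, -0.0379, 0.3833]
eef_rot: [0.988, 0.048, 0.148, -0.006]
wrist_force: [-0.6, -0.8, 1.1]
opening: 0.0599
grasp_force: 0.0
```

>>> servo_tool:
  commands:
    - [60,[30,0,0],[-0.1,1,0]]
    - [60,[60,0,0],[-0.17,1.73,0]]
    - [60,[60,0,0],[-0.17,1.73,0]]
    - [60,[60,0,0],[-0.17,1.73,0]]

```text
t: 11.85
tcp_pos: [0.5931, -0.0358, 0.3761]
eef_rot: [0.998, 0.05, 0.024, -0.002]
wrist_force: [0.3, -0.1, 0.6]
opening: 0.0599
grasp_force: 0.0
```

```bash
cat > c2.py <<'E'
from h import *
np.set_printoptions(precision=4,suppress=True)
o=ctrl.get_obs(); print(o['t'],o['tcp_pos'],o['qpos'])
print(plan([-42,0,267],0))
for n in ('scene','wrist'):
    im,d,c=snap(n,n+'3.png')
    P=pts(d,c); R=P[(P[:,2]>.278)&(P[:,2]<.30)&(P[:,0]>.59)&(P[:,0]<.66)&(P[:,1]>-.15)&(P[:,1]<.08)]
    print(n,len(R),np.percentile(R,[5,50,95],axis=0) if len(R) else 0)
    for t in ['pull_left','pull_right']:
        for r in trace(t,n)[:1]:
            P=pts(d,c,r['mask']); print(t,round(r['conf'],2),r['box'],len(P),np.percentile(P,[2,50,95],axis=0) if len(P) else 0)
E
python3 c2.py
```

```text
11.85 [ 0.5931 -0.0358  0.3761] [-0.1271  0.3164  1.1715  0.0125  1.6065  1.344 ]
(array([  32.1,    0.2, -109.1]), array([-0.045,  0.347, -0.017]))
scene 451 [[ 0.6117 -0.131   0.282 ]
 [ 0.6212 -0.0588  0.2869]
 [ 0.6324  0.0156  0.2898]]
pull_left 0.59 [247.2, 183.4, 65.2, 11.3] 130 [[0.6198 0.0596 0.0703]
 [0.6394 0.1055 0.0973]
 [0.6746 0.1238 0.1034]]
pull_right 0.98 [248.0, 299.0, 69.8, 7.7] 639 [[ 0.5414 -0.2043  0.0677]
 [ 0.6179 -0.1902  0.098 ]
 [ 0.6759 -0.1748  0.1014]]
wrist 3829 [[ 0.6082 -0.1284  0.2826]
 [ 0.6192 -0.0385  0.2872]
 [ 0.6308  0.052   0.2889]]
pull_left 0.42 [91.9, 110.4, 389.2, 80.3] 11013 [[ 0.6079 -0.198   0.2422]
 [ 0.6512 -0.0354  0.2457]
 [ 0.6794  0.11    0.2884]]
pull_right 0.57 [371.8, 106.9, 31.0, 121.0] 1425 [[ 0.5396 -0.2039  0.0682]
 [ 0.5941 -0.1855  0.0979]
 [ 0.7047 -0.1731  0.1   ]]
```

>>> servo_tool:
  commands:
    - [60,[0,0,10],[0,0,1]]
    - [60,[5,0,10],[0,0,2]]
    - [60,[10,0,10],[0,0,3]]
    - [60,[15,0,10],[0,0,4]]
    - [60,[20,0,10],[0,0,5]]
    - [60,[25,0,10],[0,0,6]]
    - [60,[28,0,10],[0,0,7]]
    - [60,[28,0,10],[0,0,8]]
    - [60,[28,0,10],[0,0,9]]
    - [60,[28,0,10],[0,0,10]]
    - [60,[28,0,10],[0,0,11.25]]
    - [60,[28,0,10],[0,0,11.25]]

```text
t: 13.35
tcp_pos: [0.6198, -0.036, 0.3886]
eef_rot: [0.67, 0.742, 0.017, -0.018]
wrist_force: [-0.2, -0.9, 0.4]
opening: 0.06
grasp_force: 0.0
```

```bash
cat >> h.py <<'E'
def plan2(l,lean):
    """closing axis along cabinet x"""
    o=ctrl.get_obs(); r0=Rn.from_quat(o['eef_rot'])
    r=C*Rn.from_euler('y',-lean,degrees=True)*Rn.from_euler('z',90,degrees=True)*Rn.from_euler('x',180,degrees=True)
    return np.round((W(l)-np.array(o['tcp_pos']))*1000,1), np.round(np.degrees((r*r0.inv()).as_rotvec())/8,3)
E
cat > c3.py <<'E'
from h import *
np.set_printoptions(precision=4,suppress=True)
o=ctrl.get_obs(); print(o['t'],o['tcp_pos'],o['qpos'])
im,d,c=snap('wrist','w4.png')
P=pts(d,c); R=P[(P[:,2]>.278)&(P[:,2]<.30)&(P[:,0]>.59)&(P[:,0]<.66)&(P[:,1]>-.15)&(P[:,1]<.08)]
L=C.inv().apply(R-O)*1000; print(len(R),np.percentile(L,[3,50,97],axis=0))
print(plan2([np.percentile(L[:,0],[3,97]).mean(),0,267],0))
E
python3 c3.py
```

```text
13.35 [ 0.6198 -0.036   0.3886] [-0.1364  0.42    1.005   0.0498  1.7277 -0.2318]
3266 [[-54.001  -94.2447 282.118 ]
 [-48.3951   9.7557 287.2833]
 [-42.0931  92.8899 289.1746]]
(array([  -0.7,   -0.3, -121.5]), array([-0.36 , -0.032, -0.014]))
```

>>> servo_tool:
  commands:
    - [60,[-1,0,-40],[-0.36,0,0]]
    - [60,[-1,0,-80],[-0.36,0,0]]
    - [50,[-1,0,-115],[-0.36,0,0]]
    - [40,[-1,0,-123],[-0.36,0,0]]
    - [30,[-1,0,-123],[-0.36,0,0]]
    - [20,[-1,0,-123],[-0.36,0,0]]
    - [5,[-1,0,-123],[-0.36,0,0]]
    - [5,[-1,0,-123],[-0.36,0,0]]
    - [5,[-1,0,-123],[-0.36,0,0]]
    - [5,[-1,0,-123],[-0.36,0,0]]
  grip_force: 25

```text
t: 14.4
tcp_pos: [0.6197, -0.0361, 0.2671]
eef_rot: [0.671, 0.741, -0.001, -0.001]
wrist_force: [-1.3, 0.4, 6.5]
opening: 0.0111
grasp_force: 24.5
```

```bash
cat > d.py <<'E'
from h import *
np.set_printoptions(precision=1,suppress=True)
o=ctrl.get_obs(); print(o['t'],o['tcp_pos'],o['opening'],o['wrist_force'])
p=np.array(o['tcp_pos']); r=Rn.from_quat(o['eef_rot']); g=p-r.apply([0,0,.019])
L=C.inv().apply(g-O)*1000; print('grasp local',L, 'R from hinge',np.hypot(L[0],L[2]-100))
ang=np.arctan2(-L[0],L[2]-100); th0=ang-np.arctan2(36,185); print('theta',th0)
ey=C.apply([0,1,0]); off=r.apply([0,0,.019])
rad=188.5
for th in np.arange(np.round(th0,2),1.60,.06):
    a=th+np.arctan2(36,185); lean=np.radians(42)*(th-th0)/(1.58-th0)
    gw=O+C.apply([-rad*np.sin(a)/1000,L[1]/1000,.1+rad*np.cos(a)/1000])
    R_=Rn.from_rotvec(-ey*lean)
    d=(gw+R_.apply(off)-p)*1000
    print(round(th,2),d,np.round((-ey*np.degrees(lean)/8),2))
E
python3 d.py
```

```text
14.4 [ 0.6 -0.   0.3] 0.011065674598527883 [-1.3  0.4  6.5]
grasp local [-47.5   0.1 286.1] R from hinge 192.08304009908207
theta 0.057425876713943946
0.06 [ 0.4  0.  -3.6] [ 0. -0. -0.]
0.12 [-9.8 -1.  -6.7] [ 0.  -0.2 -0. ]
0.18 [-19.9  -2.  -10.5] [ 0.  -0.4 -0. ]
0.24 [-29.7  -2.9 -14.9] [ 0.1 -0.6 -0. ]
0.3 [-39.2  -3.9 -19.9] [ 0.1 -0.8 -0. ]
0.36 [-48.4  -4.8 -25.4] [ 0.1 -1.  -0. ]
0.42 [-57.3  -5.6 -31.6] [ 0.1 -1.2 -0. ]
0.48 [-65.8  -6.5 -38.3] [ 0.1 -1.4 -0. ]
0.54 [-73.8  -7.3 -45.4] [ 0.2 -1.7 -0. ]
0.6 [-81.4  -8.  -53.1] [ 0.2 -1.9 -0. ]
0.66 [-88.6  -8.7 -61.3] [ 0.2 -2.1 -0. ]
0.72 [-95.2  -9.4 -69.8] [ 0.2 -2.3 -0. ]
0.78 [-101.3  -10.   -78.8] [ 0.2 -2.5 -0. ]
0.84 [-106.9  -10.5  -88.1] [ 0.3 -2.7 -0. ]
0.9 [-111.8  -11.   -97.8] [ 0.3 -2.9 -0. ]
0.96 [-116.2  -11.4 -107.8] [ 0.3 -3.1 -0. ]
1.02 [-120.   -11.8 -118. ] [ 0.3 -3.3 -0. ]
1.08 [-123.1  -12.1 -128.4] [ 0.3 -3.5 -0. ]
1.14 [-125.6  -12.4 -139.1] [ 0.4 -3.7 -0. ]
1.2 [-127.5  -12.5 -149.9] [ 0.4 -3.9 -0. ]
1.26 [-128.7  -12.7 -160.8] [ 0.4 -4.1 -0. ]
1.32 [-129.2  -12.7 -171.7] [ 0.4 -4.3 -0. ]
1.38 [-129.1  -12.7 -182.7] [ 0.5 -4.5 -0. ]
1.44 [-128.3  -12.6 -193.7] [ 0.5 -4.7 -0. ]
1.5 [-126.9  -12.5 -204.6] [ 0.5 -5.  -0. ]
1.56 [-124.8  -12.3 -215.4] [ 0.5 -5.2 -0. ]
```

>>> servo_tool:
  commands:
    - [5,[-10,-1,-4],[0.02,-0.2,0]]
    - [5,[-20,-2,-7],[0.04,-0.4,0]]
    - [5,[-30,-3,-12],[0.06,-0.6,0]]
    - [5,[-39,-4,-17],[0.08,-0.8,0]]
    - [5,[-48,-5,-22],[0.1,-1.0,0]]
    - [5,[-57,-6,-29],[0.12,-1.25,0]]
    - [5,[-66,-6.5,-35],[0.14,-1.45,0]]
    - [5,[-74,-7,-43],[0.16,-1.65,0]]
    - [5,[-81,-8,-50],[0.18,-1.85,0]]
    - [5,[-81,-8,-50],[0.18,-1.85,0]]

```text
t: 15.4
tcp_pos: [0.5371, -0.0444, 0.216]
eef_rot: [0.666, 0.735, 0.094, 0.086]
wrist_force: [-11.9, -1.9, 9.8]
opening: 0.0109
grasp_force: 26.4
```

```bash
cat > d2.py <<'E'
from h import *
np.set_printoptions(precision=1,suppress=True)
o=ctrl.get_obs(); print(o['t'],np.array(o['tcp_pos'])*1000,o['opening'],o['wrist_force'],o['grasp_force'])
p=np.array(o['tcp_pos']); r=Rn.from_quat(o['eef_rot']); g=p-r.apply([0,0,.019])
L=C.inv().apply(g-O)*1000; print('grasp local',L, 'R',np.hypot(L[0],L[2]-100),'theta',np.arctan2(-L[0],L[2]-100)-np.arctan2(36,185), 'dlean from',np.degrees(np.arccos(-r.apply([0,0,1])[2])))
E
python3 d2.py
```

```text
15.4 [537.1 -44.4 216. ] 0.010878271367274596 [-11.9  -1.9   9.8] 26.361767649650574
grasp local [-135.3   -0.1  234.4] R 190.71715498075542 theta 0.5967318304573682 dlean from 14.605268738250606
```

>>> servo_tool:
  commands:
    - [5,[-8,-0.7,-8],[0.02,-0.22,0]]
    - [5,[-15,-1.4,-16],[0.04,-0.43,0]]
    - [5,[-21,-2,-25],[0.06,-0.63,0]]
    - [5,[-27,-2.5,-34],[0.08,-0.84,0]]
    - [5,[-32,-3,-44],[0.1,-1.05,0]]
    - [5,[-36,-3.4,-54],[0.12,-1.26,0]]
    - [5,[-40,-3.8,-64],[0.14,-1.46,0]]
    - [5,[-43,-4.1,-74],[0.16,-1.67,0]]
    - [5,[-46,-4.4,-85],[0.18,-1.88,0]]
    - [5,[-48,-4.5,-96],[0.2,-2.08,0]]
    - [5,[-48,-4.5,-96],[0.2,-2.08,0]]

```text
t: 16.5
tcp_pos: [0.4903, -0.0488, 0.1186]
eef_rot: [0.646, 0.714, 0.2, 0.182]
wrist_force: [-2.0, -4.0, -2.2]
opening: 0.011
grasp_force: 25.7
```

```bash
python3 d2.py
```

```text
16.5 [490.3 -48.8 118.6] 0.011011798177853747 [-2.  -4.  -2.2] 25.707891583442688
grasp local [-187.4    0.   134.9] R 190.64951204387162 theta 1.194745745138786 dlean from 31.33697064099172
```

>>> servo_tool:
  commands:
    - [5,[-1.2,0,-11],[0.02,-0.2,0]]
    - [5,[-1.7,0,-22],[0.04,-0.4,0]]
    - [5,[-1.6,0,-33],[0.06,-0.6,0]]
    - [5,[-0.8,0,-44],[0.08,-0.8,0]]
    - [5,[0.6,0,-55],[0.1,-1.05,0]]
    - [5,[0.6,0,-55],[0.1,-1.05,0]]

```text
t: 17.1
tcp_pos: [0.4911, -0.0489, 0.0639]
eef_rot: [0.631, 0.697, 0.252, 0.229]
wrist_force: [-1.3, 10.6, -0.9]
opening: 0.011
grasp_force: 26.2
```

```bash
python3 d2.py
python3 - <<'E'
from h import *
snap('scene','s5.png')
E
```

```text
17.1 [491.1 -48.9  63.9] 0.011013193181264473 [-1.3 10.6 -0.9] 26.200648248195648
grasp local [-188.9   -0.1   78.5] R 190.1177941265158 theta 1.4918694600853384 dlean from 39.79730651771606
```

View pics/s5.png

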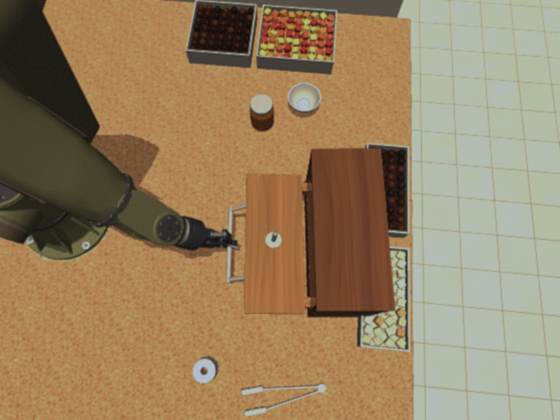

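The flap is nearly level, with the spindle at about (274, 239) and the rail gripped at (234, 239). I'll lower the rest slowly until it makes contact.

>>> servo_tool:
  commands:
    - [5,[1,0,-4],[0,0,0]]
    - [5,[1.5,0,-8],[0,0,0]]
    - [5,[2,0,-12],[0,0,0]]
    - [5,[2.5,0,-15],[0,0,0]]
    - [5,[2.5,0,-15],[0,0,0]]

```text
t: 17.65
tcp_pos: [0.4937, -0.0485, 0.049]
eef_rot: [0.631, 0.697, 0.251, 0.228]
wrist_force: [-4.6, -2.5, -2.9]
opening: 0.0105
grasp_force: 26.4
```

```bash
cat > e.py <<'E'
from h import *
np.set_printoptions(precision=4,suppress=True)
for n in ('top','scene'):
    im,d,c=snap(n); P=pts(d,c); L=C.inv().apply(P-O)*1000
    m=(L[:,0]>-140)&(L[:,0]<-8)&(abs(L[:,1])<165)&(L[:,2]>90)&(L[:,2]<150)&(np.hypot(L[:,0]+75,L[:,1])>25)
    q=L[m]; s=np.linalg.lstsq(np.c_[q[:,0],q[:,1],np.ones(len(q))],q[:,2],rcond=None)[0]; print(n,m.sum(),'tilt x,y',s, 'z at mid', s@[-75,0,1])
    k=L[(np.hypot(L[:,0]+75,L[:,1])<30)&(L[:,2]>150)&(L[:,2]<190)]; print('tip pts',len(k),np.percentile(k,[5,50,95],axis=0) if len(k) else 0)
    k=L[(np.hypot(L[:,0]+75,L[:,1])<30)&(L[:,2]>128)&(L[:,2]<150)]; print('mid pts',len(k),np.percentile(k,[5,50,95],axis=0) if len(k) else 0)
    for t in ('spindle_tip','roll'):
        for r in trace(t,n)[:1]:
            Q=pts(d,c,r['mask']); print(t,round(r['conf'],2),r['box'],len(Q),np.percentile(Q,[2,50,98],axis=0))
E
python3 d2.py; python3 e.py
```

```text
17.65 [493.7 -48.5  49. ] 0.01049825534110502 [-4.6 -2.5 -2.9] 26.445427536964417
grasp local [-186.3    0.    63.6] R 189.82007965064776 theta 1.5713077305077716 dlean from 39.71138947822202
top 4315 tilt x,y [  0.0065   0.0005 115.5132] z at mid 115.02505539581163
tip pts 14 [[-78.7114  -3.6643 158.2098]
 [-74.9784  -0.0874 173.4662]
 [-71.3633   5.0039 177.5152]]
mid pts 3 [[-79.2773  -1.3196 137.9834]
 [-78.8445   1.6672 143.1135]
 [-76.8666   4.3859 147.2841]]
spindle_tip 0.81 [234.8, 176.0, 119.8, 72.5] 5770 [[ 0.4856 -0.2089  0.0337]
 [ 0.5908 -0.0404  0.1147]
 [ 0.6733  0.1309  0.1217]]
roll 0.81 [378.5, 247.1, 22.7, 17.3] 245 [[ 0.4354 -0.3824  0.0048]
 [ 0.4583 -0.3574  0.05  ]
 [ 0.4805 -0.3347  0.0584]]
scene 6489 tilt x,y [  0.0039  -0.0001 113.6196] z at mid 113.32702749719635
tip pts 25 [[-82.2679  -7.0511 153.6638]
 [-77.89    -4.0139 169.3109]
 [-73.2166   1.4566 175.015 ]]
mid pts 9 [[-82.0829  -6.4452 132.7177]
 [-78.1622  -6.0819 144.5293]
 [-73.3591  -3.0773 147.0284]]
spindle_tip 0.93 [227.2, 175.9, 77.4, 135.9] 8470 [[ 0.4834 -0.2105  0.067 ]
 [ 0.5906 -0.0546  0.1132]
 [ 0.6693  0.1288  0.117 ]]
roll 0.69 [191.9, 358.7, 25.6, 23.7] 495 [[ 0.4295 -0.3877 -0.0003]
 [ 0.4562 -0.3625  0.0492]
 [ 0.4817 -0.3367  0.0532]]
```

>>> servo_tool:
  commands:
    - [5,[0,0,-1],[0,0,0]]
    - [5,[0,0,-2],[0,0,0]]
    - [5,[0,0,-3],[0,0,0]]
    - [5,[0,0,-3],[0,0,0]]

```text
t: 18.35
tcp_pos: [0.4944, -0.0485, 0.0474]
eef_rot: [0.63, 0.697, 0.252, 0.23]
wrist_force: [-16.6, -0.8, 24.8]
opening: 0.0107
grasp_force: 29.3
```

>>> servo_tool:
  commands:
    - [20,[0,0,2],[0,0,0]]
    - [45,[0,0,2],[0,0,0]]
    - [45,[0,0,2],[0,0,0]]
    - [45,[0,0,2],[0,0,0]]
    - [45,[-13,-1,17],[0,0,0]]
    - [45,[-26,-2,33],[0,0,0]]
    - [45,[-40,-4,49],[0,0,0]]
    - [45,[-55,-6,66],[0,0,0]]
    - [45,[-70,-20,100],[0,0,0]]
    - [45,[-70,-50,130],[0,0,0]]
    - [45,[-70,-80,150],[0,0,0]]
    - [45,[-70,-80,150],[0,0,0]]

```text
t: 19.55
tcp_pos: [0.4241, -0.1315, 0.1988]
eef_rot: [0.631, 0.696, 0.251, 0.231]
wrist_force: [0.1, 0.7, -0.5]
opening: 0.0448
grasp_force: 0.0
```

>>> servo_tool:
  commands:
    - [85,[0,-30,20],[-0.1,1,0]]
    - [85,[5,-60,20],[-0.2,2,0]]
    - [85,[10,-100,20],[-0.3,3,0]]
    - [85,[15,-140,20],[-0.4,4,0]]
    - [85,[20,-180,20],[-0.49,4.94,0]]
    - [85,[25,-220,20],[-0.49,4.94,0]]
    - [85,[32,-232,20],[-0.49,4.94,0]]
    - [85,[32,-232,20],[-0.49,4.94,0]]

```text
t: 20.35
tcp_pos: [0.4557, -0.3607, 0.2137]
eef_rot: [0.671, 0.742, -0.0, -0.001]
wrist_force: [-0.5, 0.5, 0.4]
opening: 0.0848
grasp_force: 0.0
```

>>> servo_tool:
  commands:
    - [85,[0,0,0],[0,0,-1]]
    - [85,[0,0,0],[0,0,-2]]
    - [85,[0,0,0],[0,0,-3]]
    - [85,[0,0,0],[0,0,-4]]
    - [85,[0,0,0],[0,0,-5]]
    - [85,[0,0,0],[0,0,-6]]
    - [85,[0,0,0],[0,0,-7]]
    - [85,[0,0,0],[0,0,-8]]
    - [85,[0,0,0],[0,0,-9]]
    - [85,[0,0,0],[0,0,-10]]
    - [85,[0,0,0],[0,0,-11.25]]
    - [85,[0,0,0],[0,0,-11.25]]

```text
t: 21.55
tcp_pos: [0.4554, -0.359, 0.2153]
eef_rot: [0.999, 0.049, -0.001, -0.001]
wrist_force: [-0.8, -0.3, 0.2]
opening: 0.085
grasp_force: 0.0
```

```bash
cat > f.py <<'E'
from h import *
np.set_printoptions(precision=4,suppress=True)
o=ctrl.get_obs(); print(o['t'],o['tcp_pos'],o['qpos'])
for n in ('wrist','scene','top'):
    im,d,c=snap(n,n+'6.png')
    P=pts(d,c); q=P[(np.hypot(P[:,0]-.457,P[:,1]+.361)<.05)&(abs(P[:,2]-.05)<.008)]
    print(n,len(q),cv2.minEnclosingCircle((q[:,:2]*1000).astype(np.float32)) if len(q) else 0, np.median(q[:,2]) if len(q) else 0)
print(plan([0,0,0],0)[1], 'roll delta',(np.array([.457,-.361,.01])-o['tcp_pos'])*1000)
E
python3 f.py; python3 e.py
```

```text
21.55 [ 0.4554 -0.359   0.2153] [-0.7307  0.38    1.452  -0.0001  1.3113  0.7417]
wrist 1948 ((454.1993713378906, -364.3645324707031), 27.908607482910156) 0.04963365644419185
scene 273 ((455.8997497558594, -362.046142578125), 27.36663055419922) 0.04974161496044767
top 66 ((458.165771484375, -361.1600036621094), 27.603302001953125) 0.05046352001188036
[-0.004 -0.009 -0.049] roll delta [   1.643    -2.011  -205.2617]
top 4321 tilt x,y [  0.0083  -0.0007 115.5352] z at mid 114.91440805285974
tip pts 14 [[-79.1299  -3.7368 158.4105]
 [-74.7576  -0.3177 169.6849]
 [-70.8624   5.0482 178.0185]]
mid pts 3 [[-79.149   -1.2074 138.2479]
 [-78.71     1.4116 140.3439]
 [-76.9099   4.3826 147.4681]]
spindle_tip 0.83 [234.0, 179.3, 119.4, 67.2] 5727 [[ 0.4839 -0.2081  0.0637]
 [ 0.5908 -0.0372  0.1146]
 [ 0.6726  0.13    0.1215]]
roll 0.61 [377.7, 246.0, 18.5, 19.5] 126 [[ 0.4325 -0.3705 -0.    ]
 [ 0.4602 -0.3402  0.0476]
 [ 0.4847 -0.2859  0.2924]]
scene 6487 tilt x,y [  0.0078  -0.0001 113.6037] z at mid 113.01631108340511
tip pts 28 [[-82.7309  -6.808  152.1232]
 [-77.9461  -3.8851 166.9721]
 [-73.2239   2.2147 172.7846]]
mid pts 8 [[-82.3073  -7.1702 133.6796]
 [-77.0168  -6.0047 138.2021]
 [-73.3612  -2.566  148.1161]]
spindle_tip 0.61 [223.5, 173.1, 78.4, 141.4] 8591 [[ 0.4808 -0.2104  0.0647]
 [ 0.5896 -0.0547  0.1128]
 [ 0.6695  0.129   0.117 ]]
roll 0.79 [196.0, 357.8, 19.3, 27.3] 373 [[ 0.4376 -0.385  -0.0013]
 [ 0.4633 -0.3573  0.0487]
 [ 0.482  -0.3362  0.0534]]
```

View pics/wrist6.png

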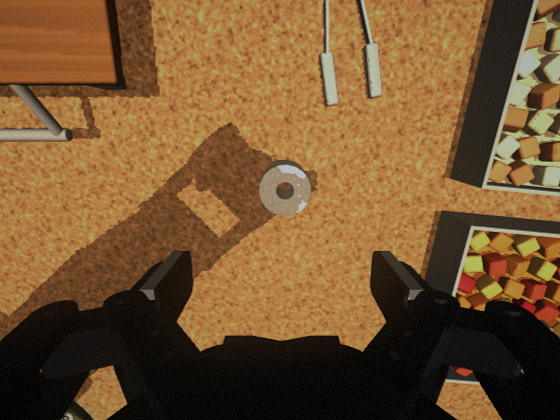

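>>> servo_tool:
  commands:
    - [85,[0,-4.5,-40],[0,0,0]]
    - [85,[0,-4.5,-80],[0,0,0]]
    - [85,[0,-4.5,-120],[0,0,0]]
    - [85,[0,-4.5,-160],[0,0,0]]
    - [85,[0,-4.5,-190],[0,0,0]]
    - [85,[0,-4.5,-204],[0,0,0]]
    - [85,[0,-4.5,-204],[0,0,0]]
    - [50,[0,-4.5,-204],[0,0,0]]
    - [50,[0,-4.5,-204],[0,0,0]]
    - [50,[0,-4.5,-204],[0,0,0]]
    - [50,[0,-4.5,-204],[0,0,0]]
    - [50,[0,-4.5,-204],[0,0,0]]
  grip_force: 25

```text
t: 23.2
tcp_pos: [0.4561, -0.3656, 0.0136]
eef_rot: [0.999, 0.05, 0.001, 0.001]
wrist_force: [-0.3, 0.6, 6.9]
opening: 0.0543
grasp_force: 26.7
```

>>> servo_tool:
  commands:
    - [50,[0,0,20],[0,0,0]]
    - [50,[0,0,60],[0,0,0]]
    - [50,[0,0,100],[0,0,0]]
    - [50,[0,0,150],[0,0,0]]
    - [50,[0,0,200],[0,0,0]]
    - [50,[0,0,230],[0,0,0]]
    - [50,[0,0,230],[0,0,0]]
    - [50,[0,0,230],[0,0,0]]

```text
t: 24.0
tcp_pos: [0.4552, -0.3649, 0.2423]
eef_rot: [0.999, 0.05, -0.0, 0.0]
wrist_force: [-0.0, -0.1, -0.9]
opening: 0.0545
grasp_force: 27.0
```

```bash
cat > g.py <<'E'
from h import *
import sys
np.set_printoptions(precision=4,suppress=True)
o=ctrl.get_obs(); tp=np.array(o['tcp_pos']); r=Rn.from_quat(o['eef_rot']); print(o['t'],tp,o['eef_rot'],o['opening'],o['wrist_force'])
im,d,c=snap('wrist',sys.argv[1])
P=pts(d,c); q=P-tp
T=r.inv().apply(q); m=(np.hypot(T[:,0],T[:,1])<.045)&(T[:,2]>-.06)&(T[:,2]<.015)
print(m.sum(),np.percentile(T[m],[2,10,50,90,98],axis=0) if m.any() else 0)
for t in trace('roll','wrist')[:1]:
    Q=r.inv().apply(pts(d,c,t['mask'])-tp); print(t['conf'],t['box'],np.percentile(Q,[2,50,98],axis=0))
    z=np.percentile(Q[:,2],10); k=Q[abs(Q[:,2]-np.median(Q[:,2]))<.004]; print('top z',np.median(Q[:,2]),cv2.minEnclosingCircle((k[:,:2]*1000).astype(np.float32)))
E
python3 g.py w7.png
```

```text
24.0 [ 0.4552 -0.3649  0.2423] [ 0.9987  0.0502 -0.      0.0004] 0.054456467151755616 [-0.01   -0.0616 -0.935 ]
21138 [[-0.0188 -0.0426 -0.0581]
 [-0.0118 -0.0309 -0.0552]
 [ 0.0066  0.0006 -0.0359]
 [ 0.0224  0.0305 -0.0167]
 [ 0.0254  0.0423  0.001 ]]
0.89 [214.6, 199.6, 137.6, 140.0] [[-0.0195 -0.0231 -0.0371]
 [ 0.0061  0.0015 -0.0357]
 [ 0.0255  0.0256  0.0041]]
top z -0.03567478293511418 ((-1.4866764545440674, 1.0893144607543945), 28.035785675048828)
```

View pics/w7.png

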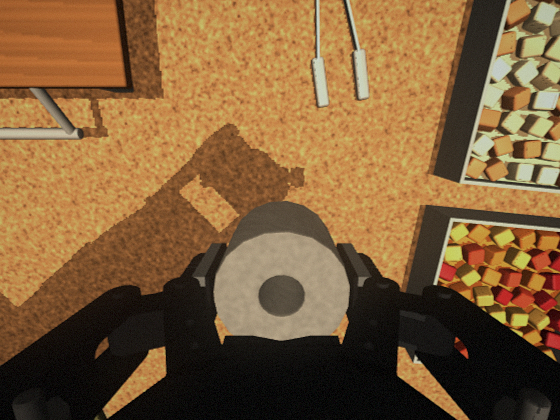

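Run:
```python
from h import *
np.set_printoptions(precision=4,suppress=True)
im=cv2.imread('pics/w7.png'); g=cv2.cvtColor(im,cv2.COLOR_BGR2GRAY); sub=g[265:328,245:320]
b=(sub<95).astype(np.uint8); n,l,s,ce=cv2.connectedComponentsWithStats(b)
k=l[296-265,282-245]; print(s[k],ce[k]+[245,265])
c=get_calibration('wrist'); o=ctrl.get_obs(); tp=np.array(o['tcp_pos']); R=np.array(c['R']); t=np.array(c['t'])
u,v=s[k][0]+s[k][2]/2-.5+245,s[k][1]+s[k][3]/2-.5+265
cam=-R.T@t; ray=R.T@[(u-c['cx'])/c['fx'],(v-c['cy'])/c['fy'],1]; z=tp[2]+.0357
X=cam+ray*(z-cam[2])/ray[2]; print('bore rel tcp world mm',(X-tp)*1000, 'cam',cam-tp, plan([-170,0,260],0))
```

```text
[  14   10   46   41 1449] [281.0635 295.0994]
bore rel tcp world mm [-1.2626 -1.5229 35.7   ] cam [0.064  0.0052 0.1421] (array([ 42.9, 316.4,  19.5]), array([-0.011, -0.018, -0.017]))
```

>>> servo_tool:
  commands:
    - [50,[0,45,20],[0,0,0]]
    - [50,[0,90,20],[0,0,0]]
    - [50,[10,135,20],[0,0,0]]
    - [50,[20,180,20],[0,0,0]]
    - [50,[30,225,20],[0,0,0]]
    - [50,[43,270,20],[0,0,0]]
    - [50,[50,316,20],[0,0,0]]
    - [50,[50,316,20],[0,0,0]]
    - [50,[50,316,20],[0,0,0]]

```text
t: 25.0
tcp_pos: [0.5051, -0.0481, 0.2607]
eef_rot: [0.999, 0.051, -0.001, -0.0]
wrist_force: [-0.1, -0.3, -1.4]
opening: 0.0545
grasp_force: 27.2
```

```bash
cat > k.py <<'E'
from h import *
import sys
np.set_printoptions(precision=4,suppress=True)
o=ctrl.get_obs(); tp=np.array(o['tcp_pos']); print(o['t'],tp,o['qpos'])
im,d,c=snap('wrist',sys.argv[1])
P=pts(d,c); L=C.inv().apply(P-O)*1000
k=(np.hypot(L[:,0]+75,L[:,1])<25)&(L[:,2]>125)&(L[:,2]<185)
Q=P[k]; print(len(Q))
for a in (125,145,160,168):
    b=Q[(Q[:,2]>a/1000)&(Q[:,2]<a/1000+.012)]
    if len(b): print(a,len(b),np.percentile(b,[2,50,98],axis=0).tolist())
f=P[(abs(L[:,0]+75)<50)&(abs(L[:,1])<60)&(abs(L[:,2]-114)<6)]; print('flap z',np.median(f[:,2]))
print('tip pred pix',proj(W([-75,0,174]),c),'foot',proj(W([-75,0,114]),c))
E
python3 k.py w8.png
```

```text
25.0 [ 0.5051 -0.0481  0.2607] [-0.1671  0.1837  1.596  -0.0001  1.3649  1.3013]
233
125 8 [[0.5837342967651922, -0.046449637719890274, 0.12883054115311685], [0.5844586440628878, -0.04115091005766852, 0.13552144208077185], [0.5869105907155088, -0.036779771016655936, 0.13654877484732875]]
145 10 [[0.5835097664188533, -0.04623361669743976, 0.14740851640989583], [0.5842471971846308, -0.04157116131378644, 0.15373066189259782], [0.5862315294548295, -0.03716299258273617, 0.1566180222998874]]
160 143 [[0.583811601015944, -0.046491931226707195, 0.1642041266604261], [0.5882065878891768, -0.04154472453934264, 0.16810409937819148], [0.5945375900481352, -0.03614622327464096, 0.17195895202646147]]
168 138 [[0.5850923406142241, -0.04566311317438252, 0.16812145999622533], [0.588914535717465, -0.04138238263717303, 0.17194275271094817], [0.5934157768070386, -0.036904397646599606, 0.17441907459263523]]
flap z 0.11313200229925274
tip pred pix (np.float64(279.0358564422852), np.float64(91.37103203245493)) foot (np.float64(279.4521288958342), np.float64(98.5832252342363))
```

View pics/w8.png

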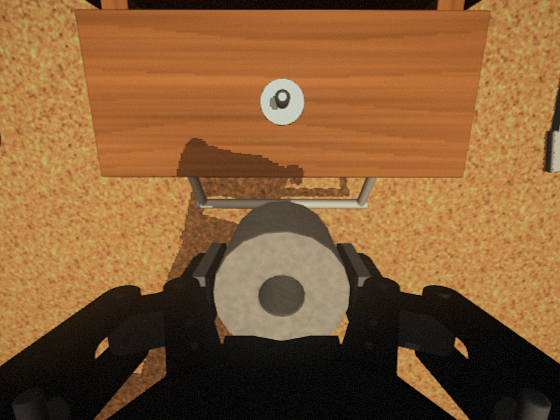

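>>> servo_tool:
  commands:
    - [50,[40,4,0],[0,0,0]]
    - [50,[70,7,0],[0,0,0]]
    - [50,[85,8,-20],[0,0,0]]
    - [50,[85,8,-45],[0,0,0]]
    - [50,[85,8,-54],[0,0,0]]
    - [50,[85,8,-54],[0,0,0]]
    - [50,[85,8,-54],[0,0,0]]

```text
t: 25.75
tcp_pos: [0.5904, -0.0416, 0.2088]
eef_rot: [0.999, 0.05, -0.0, -0.0]
wrist_force: [0.4, -0.5, -1.0]
opening: 0.0539
grasp_force: 27.2
```

Run:
```python
from h import *
np.set_printoptions(precision=4,suppress=True)
o=ctrl.get_obs(); print(o['t'],o['tcp_pos'],(np.array([.5903,-.0399,.204])-o['tcp_pos'])*1000)
```

```text
25.75 [ 0.5904 -0.0416  0.2088] [-0.0781  1.7276 -4.7719]
```

Next I descend gently through the tip, with y +1.

>>> servo_tool:
  commands:
    - [50,[0,1,-5],[0,0,0]]
    - [50,[0,1,-10],[0,0,0]]
    - [50,[0,1,-15],[0,0,0]]
    - [50,[0,1,-20],[0,0,0]]
    - [50,[0,1,-25],[0,0,0]]
    - [50,[0,1,-30],[0,0,0]]
    - [50,[0,1,-30],[0,0,0]]

```text
t: 26.45
tcp_pos: [0.59, -0.0399, 0.1768]
eef_rot: [0.999, 0.05, -0.001, -0.0]
wrist_force: [0.3, -0.1, 0.3]
opening: 0.0545
grasp_force: 27.2
```

>>> servo_tool:
  commands:
    - [50,[0,0,-6],[0,0,0]]
    - [50,[0,0,-12],[0,0,0]]
    - [50,[0,0,-18],[0,0,0]]
    - [50,[0,0,-24],[0,0,0]]
    - [50,[0,0,-30],[0,0,0]]
    - [50,[0,0,-36],[0,0,0]]
    - [50,[0,0,-41],[0,0,0]]
    - [50,[0,0,-44],[0,0,0]]
    - [50,[0,0,-44],[0,0,0]]

```text
t: 27.35
tcp_pos: [0.5902, -0.0399, 0.1332]
eef_rot: [0.999, 0.05, -0.001, -0.0]
wrist_force: [0.5, -0.7, -1.2]
opening: 0.054
grasp_force: 27.2
```

>>> servo_tool:
  commands:
    - [50,[0,0,-2],[0,0,0]]
    - [50,[0,0,-4],[0,0,0]]
    - [50,[0,0,-6],[0,0,0]]
    - [50,[0,0,-6],[0,0,0]]

```text
t: 27.75
tcp_pos: [0.5902, -0.0399, 0.1274]
eef_rot: [0.999, 0.05, -0.001, -0.0]
wrist_force: [0.6, -0.3, 0.3]
opening: 0.0543
grasp_force: 27.2
```

>>> servo_tool:
  commands:
    - [50,[0,0,-1],[0,0,0]]
    - [50,[0,0,-2],[0,0,0]]
    - [50,[0,0,-3],[0,0,0]]
    - [50,[0,0,-3],[0,0,0]]

```text
t: 28.15
tcp_pos: [0.5904, -0.0399, 0.127]
eef_rot: [0.999, 0.05, 0.0, 0.0]
wrist_force: [-12.8, 1.2, 21.3]
opening: 0.0543
grasp_force: 29.3
```

>>> servo_tool:
  commands:
    - [50,[0,0,2],[0,0,0]]
    - [70,[0,0,2],[0,0,0]]
    - [85,[0,0,2],[0,0,0]]
    - [85,[0,0,2],[0,0,0]]
    - [85,[0,0,2],[0,0,0]]
    - [85,[0,0,20],[0,0,0]]
    - [85,[0,0,50],[0,0,0]]
    - [85,[-5,0,90],[0,0,0]]
    - [85,[-40,0,120],[0,0,0]]
    - [85,[-80,0,140],[0,0,0]]
    - [85,[-120,0,150],[0,0,0]]
    - [85,[-120,0,150],[0,0,0]]

```text
t: 29.35
tcp_pos: [0.4679, -0.0398, 0.2768]
eef_rot: [0.999, 0.05, 0.001, 0.0]
wrist_force: [0.2, -0.8, -0.4]
opening: 0.0846
grasp_force: 0.0
```

Run:
```python
from h import *
np.set_printoptions(precision=4,suppress=True)
o=ctrl.get_obs(); print(o['t'],o['tcp_pos'],o['wrist_force'])
for n in ('wrist','scene'):
    im,d,c=snap(n,n+'9.png'); P=pts(d,c); L=C.inv().apply(P-O)*1000
    h=np.hypot(L[:,0]+77,L[:,1]+2)
    q=L[(h<32)&(h>9)&(L[:,2]>150)&(L[:,2]<190)]; print(n,len(q),'roll top',np.percentile(q[:,2],[10,50,90]),np.linalg.lstsq(np.c_[q[:,:2],np.ones(len(q))],q[:,2],rcond=None)[0][:2])
    m=(L[:,0]>-140)&(L[:,0]<-8)&(abs(L[:,1])<165)&(abs(L[:,2]-114)<9)&(h>35); print('flap',np.median(L[m,2]))
a=cv2.imread('pics/wrist9.png'); b=cv2.imread('pics/scene9.png'); cv2.imwrite('pics/m9.png',cv2.resize(np.hstack([a,b]),(800,300)))
```

```text
29.35 [ 0.4679 -0.0398  0.2768] [ 0.1656 -0.7935 -0.353 ]
wrist 3813 roll top [161.8332 162.9273 163.8885] [ 0.024  -0.0042]
flap 113.01970713262494
scene 385 roll top [159.6558 162.6873 164.9423] [0.0083 0.0321]
flap 113.04259467823279
```

View pics/m9.png

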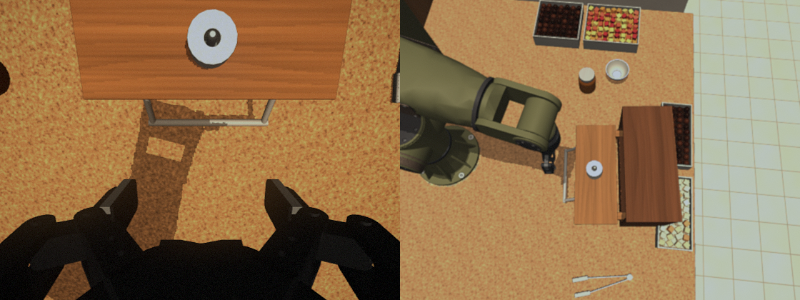

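The roll sits flat on the spindle: its top is 50 mm above the flap, at about (212, 38) in the left picture. The bystanders haven't moved and the gripper is clear.

```bash
python3 -c "
from cell import ctrl
print(ctrl.hand_in())"
```

```text
the job is handed in; nothing more can be done
None
```

I pulled both supports out to their stops, lowered the flap onto them under control, set the roll flat on the spindle and let go; jar, tongs and bowl were left alone, and I handed the job in at about 29.5 s.

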